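Load the module drawer and push it home

ROBOT

A 6-joint arm with a two-finger parallel gripper is mounted at the origin on the work surface. World frame = base frame: x ahead of the robot, y to its left, z up, the work surface at z = 0. Lengths are in m, angles in rad, forces in N, time in s.
With the tool pointing down it reaches from about 0.275 to 0.775 m from the base axis. Payload 14.6 kg.
Tool frame: the origin (TCP) lies on the centre line of the jaws, within the pads' length; the fingertips stand 8 mm ahead of it and the grasp point (between the pads) lies 11 mm behind it; z points along the fingers, y is the line along which they close (so a half turn about z gives the same grasp; the last joint's range is limited). The gripper opens to 85 mm and grips with 20 to 120 N. Pads are 22 mm wide; open, the fingers measure 114 mm over their backs; the gripper's body (76 mm by 85 mm) begins 54 mm behind the grasp point. The pads swing forward as they close: fully open they stand 13 mm farther back than shut.
Start: joints at [-1.469, 0.263, -0.048, 1.259, 0, 1.415], TCP at [0.133, -0.508, 0.239] pointing down, gripper open.
Joint ranges: [-2.65, 2.65], [-0.89, 1.7], [-1.18, 1.37], [-2.13, 2.11], [-1.35, 1.29], [-3.14, 3.14]. Speed limits (rad/s): [1.89, 1.89, 2.57, 2.79, 3.14, 3.14].

INTERFACE

Orientations are given as a 3x3 rotation matrix whose columns are the frame's x, y, z axes.
In Python, from plant import readout, eyes, job gives the robot as it stands.
- The arm moves only by the tool servo_tool, never from a script. Its argument "targets" is a list of rows, each an object of numbers: "dx", "dy", "dz": the shift along the tool's x, y, z in cm; "ax", "ay", "az": the turn, a rotation vector about the tool's x, y, z in rad. In form: [{"dx": .., "dy": .., "dz": .., "ax": .., "ay": .., "az": ..}, ...]. A call has 1 to 10 rows; each row is the pose to reach, as a shift and turn from the pose commanded when the call began, along the tool's axes at that moment; what a row does not reach only later rows make up. A row lasts 1/12 s, in which the tool goes at most 41.7 mm and 7.16 degrees, less where a joint would pass 70% of its speed; a pose out of reach is approached as far as the arm can. A call with a gripper value outside its range is refused whole. "claw" is the opening, from 0 (shut) to 1 (fully open), set as the call begins (left out, the last holds). The fingers move at their own pace and stop on an object; "squeeze" is the grip in N (left out, the last holds). Time passes only in rows, so rows that repeat a pose let the fingers close. It gives the time, the measured TCP pose, the force, the opening and the grip force at its end, in the units of the state.
- readout.sense(): the state, without advancing time (a new reading comes with each control period).
- eyes.read_camera(name): name is "scene" or "top" or "wrist"; returns a dict with "frame" (400x640x3 uint8, blue, green, red), "range_z" (400x640 float32, m along the optical axis (not along the pixel's ray), 0 where there is no reading), "K" (3x3 intrinsics, pixels), "R" (3x3) and "t" (3): a world point X has camera coordinates R X + t. Camera axes: x right, y down, z forward; pixel columns grow to the right and rows downward; lengths in m; the calibration is good to about 2 mm. A picture is of the moment at which its call begins.
- job.job_done(): hands the job in; it is judged then, once.
The state is a dict: "time": time; "qpos": joint angles; "qd": joint speeds; "joint_torque": joint torques, N m; "tcp_pos": TCP position; "tool_rot": TCP orientation; "contact_force": force on the tool from outside, world axes, zero at the start; "wrist_torque": the same for the moment, N m; "finger_gap": opening from 0.0 (shut) to 1.0 (fully open); "finger_force": force on a finger pad.
Only numpy, scipy, OpenCV 4.12 (cv2) and the standard library are available. Lean on these libraries where they do the work, as an engineer would, in place of code of your own. Each camera call takes 0.05 s, during which the arm holds its last target. There are 200 camera calls.

TASK

Lay the module with the red grip fin flat, fin upward, on the yellow plate in the free bay of the open drawer and let go of it. Then push the drawer fully home until it clicks into its catch and stays there, without slamming it. The two grey modules stay in their bays; leave the screwdriver and the meter where they are.

Things in the scene. Friction and masses are not known exactly. Their poses are not given: they have to be found in the camera images.
- module_center (a point): Loose module to be loaded, 0.15 to 0.3 kg: an off-white block 56 (its x) x 50 (y) x 20 (z) mm, on top of it a red upright grip fin 40 (x) x 12 (y) x 24 (z) mm, centred; 44 mm high in all. The fin is the place to grasp it, across its 12 mm. This point is its centre, half-way up: 22 mm above its underside, 2 mm above the top of the block, so the fin reaches 22 mm above this point. Lies free on the table with its fin up, at any yaw within about 0.7 rad of the robot's x.
- module: The same module; origin at the centre of its underside, same axes.
- plate_center (a point): Yellow plate 66 x 58 x 4 mm lying loose on the floor of the one free bay; this point is the centre of its upper face, where the module goes. Same axes as bay_row, within a few degrees. Which of the three bays is free changes.
- bay_row (a point): Moves with the drawer: the centre of the row of three bays, on the drawer's floor. Its axes are those of the shelf: x points into the shelf (the way the drawer closes), y along the row (bay centres at y = -69, 0 and +69 mm), z up. Each bay is 80 mm (x) by 65 mm (y), between 22 mm high dividers; in front of the bays (-x) stands the drawer's 240 mm wide cream front panel, whose outer face is 52 mm from this point, inner face 40 mm, and upper edge 72 mm above this point.
- drawer_handle (a point): Centre of the steel bar handle on the drawer's front panel, 35 mm before its outer face; bar along y, 100 mm long, 11 mm thick. Axes as bay_row. It is 42 mm above bay_row and about 57 mm above the table, clear from above and in front.
- drawer (a joint): How far the drawer is open, in m: 0 fully home; starts about 0.125 open; it slides along the shelf's x. Sliding it takes about 1 to 3 N. A spring roller catch works over the last 16 mm: it resists with about 7 N until the drawer is within about 5 mm of home, then snaps it home by itself and holds it there; pulling it out again takes about 6 N. Released more than about 9 mm short of home, the drawer springs back to about 20 mm open.
- shelf: Fixed cream steel module shelf, 240 mm wide (y), 240 mm deep with the drawer shut (x), 90 mm high; origin at the centre of its underside, x pointing from its front to its back. The drawer opens from its front towards the robot.
- old_a_center (a point): Grey module with a black fin, of the same size as the red-finned one, loose in a bay of the drawer; this point is its centre, 22 mm above its underside.
- old_b_center (a point): The other grey module with a black fin, likewise in a bay; this point is its centre, 22 mm above its underside.
- driver: Screwdriver, 180 mm long, lying loose on the table to the right of the shelf; not to be moved.
- meter: Loose yellow hand-held meter 150 x 75 x 36 mm lying on the table to the left of the shelf; not to be moved.
There are look-alikes about, which are no part of the job. What is shaped like the module but brown or pink is not meant. What is shaped like the part that bears old_b_center but purple or turquoise is not meant.

How it is judged:
By the outcome, as a careful person would: the job done as asked, in the order asked, and still so for the second after the job is handed in, with the robot touching nothing.
It also fails if it takes over 51 s, if anything falls off the work surface, if the arm or the gripper's body presses on something with over 40 N, if the wrist force passes 120 N, or if a joint passes its speed limit or range.

## Working session

There is one attempt and no reset: what is moved stays moved. The work goes in short steps, Python scripts to look and compute and a tool call to move; the robot and the scene stay as the last step left them, time stands still between calls to the robot, and variables do not carry over. Pictures are saved under pics/ and viewed, at most 13 in all, crops included, and the job is handed in when it is done.

Besides the shell and the picture viewer there is one more tool, called after "Emit:" as name([rows], argument=value, ...), one row to a line, values as JSON. servo_tool: Moves the arm, as the interface text tells. Its arguments: {"type":"object","properties":{"targets":{"type":"array"},"claw":{"type":"number"},"squeeze":{"type":"number"}},"required":["targets"]}

```bash
mkdir -p pics
cat > h.py <<'E'
import numpy as np, cv2
from plant import readout, eyes, job
def cloud(c):
    d=c["range_z"]; v,u=np.indices(d.shape)
    P=np.linalg.inv(c["K"])@np.stack([u.ravel()*d.ravel(),v.ravel()*d.ravel(),d.ravel()])
    W=(c["R"].T@(P-np.asarray(c["t"]).reshape(3,1))).T.reshape(*d.shape,3)
    W[d==0]=np.nan; return W
E
python3 - <<'E'
from h import *
for n in("top","scene"):
    c=eyes.read_camera(n); cv2.imwrite(f"pics/{n}1.png",c["frame"]); np.savez(f"{n}1.npz",**c)
print(readout.sense())
E
```

```text
{'time': 0.1, 'qpos': array([-1.46927603e+00,  2.63450953e-01, -4.88230561e-02,  1.25936689e+00,
        3.59157346e-05,  1.41551531e+00]), 'qd': array([-1.42054071e-03, -5.94587254e-04,  2.47618130e-03,  7.27175927e-04,
        1.43233759e-03,  4.73407205e-05]), 'joint_torque': array([ 4.10179826e-03, -6.38575101e+01,  3.85063541e+01,  9.91516281e-03,
       -2.20441785e-05,  1.61728934e-05]), 'tcp_pos': array([ 0.13333726, -0.50757573,  0.23890419]), 'tool_rot': array([[ 9.67207361e-01,  2.53988027e-01, -4.98629246e-05],
       [ 2.53987978e-01, -9.67207007e-01,  8.43860886e-04],
       [ 1.66102792e-04, -8.28853044e-04, -9.99999643e-01]]), 'contact_force': array([0.16691411, 0.04906865, 0.1351036 ]), 'wrist_torque': array([-0.02923839,  0.00070802,  0.00080265]), 'finger_force': 0.0, 'finger_gap': 0.9962852051552513}
```

View pics/top1.png

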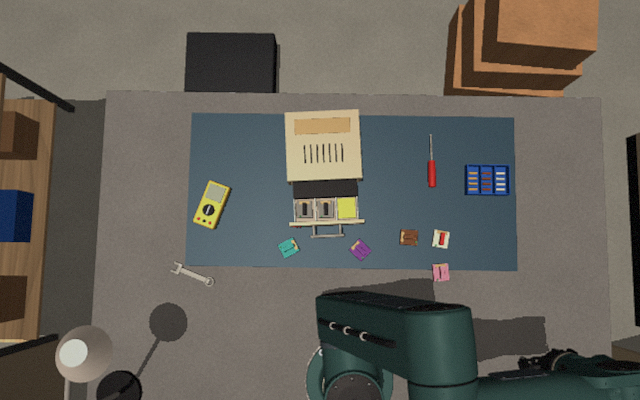

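View pics/scene1.png

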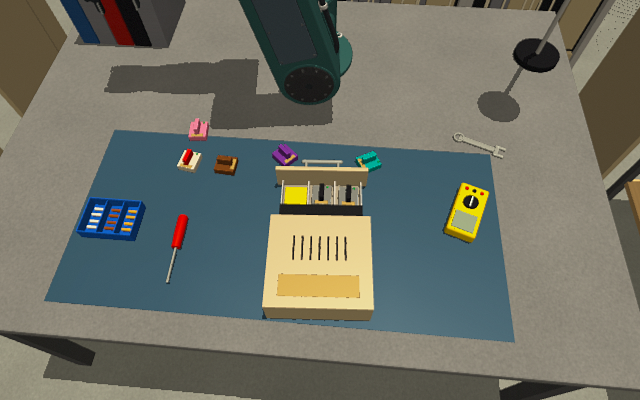

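Top view: red-finned module at (441,239), yellow plate in the right bay at (347,208), grey modules at (304,209) and (326,209), handle bar at (327,235). Brown/pink decoys lie nearby at (409,237) and (441,272).

Run:
```python
from h import *
c=dict(np.load("top1.npz")); W=cloud(c); hsv=cv2.cvtColor(c["frame"],cv2.COLOR_BGR2HSV)
H,S,V=[hsv[...,i].astype(int) for i in range(3)]
def box(m,x0,x1,y0,y1): 
    r=np.zeros(m.shape,bool); r[y0:y1,x0:x1]=1; return m&r
def rep(n,m):
    P=W[m]; P=P[np.isfinite(P).all(1)]
    rc=cv2.minAreaRect((P[:,:2]*1000).astype(np.float32))
    print(n,len(P),"med",np.median(P,0).round(4),"rect",np.round(rc[0],1),np.round(rc[1],1),round(rc[2],1))
rep("red",box(((H<8)|(H>172))&(S>150),425,458,225,255))
rep("white",box((S<60)&(V>150),425,458,225,255))
rep("modall",box(W[...,2]>0.012,427,456,226,252))
rep("plate",box((H>24)&(H<34)&(S>150),333,365,190,225))
rep("shelftop",box((W[...,2]>0.08)&(W[...,2]<.1),275,370,100,190))
rep("panel",box(W[...,2]>0.078,280,375,212,230))
rep("handle",box((W[...,2]>0.045)&(W[...,2]<.075),305,350,230,242))
rep("blkfins",box((W[...,2]>0.045)&(V<60),290,335,195,220))
```

```text
red 48 med [ 0.46   -0.2932  0.044 ] rect [ 460.4 -293.8] [35.9 17.4] 2.1
white 156 med [ 0.4559 -0.2874  0.0206] rect [ 459.8 -297.8] [56.9 53.2] 79.9
modall 265 med [ 0.4617 -0.29    0.0216] rect [ 461.8 -292.5] [52.1 56.1] 81.1
plate 0 med [nan nan nan] rect [0. 0.] [0. 0.] 0.0
shelftop 5086 med [0.7534 0.0985 0.0904] rect [755.5  98.4] [227.5 240.2] 3.5
panel 296 med [0.5052 0.0809 0.0872] rect [505.3  82.4] [ 12.5 235.5] 3.6
handle 136 med [0.4647 0.0849 0.0618] rect [469.2  80.3] [ 23.1 106.2] 0.8
blkfins 146 med [0.5877 0.1343 0.0543] rect [563.3 122.3] [ 63.5 130.5] 1.0
  return _methods._mean(a, axis=axis, dtype=dtype,
  ret = um.true_divide(
```

Emit:
servo_tool([
  {"dx": 3, "dy": -1, "az": 0.04},
  {"dx": 7, "dy": -2.3, "az": 0.09},
  {"dx": 11, "dy": -3.7, "az": 0.14},
  {"dx": 15, "dy": -5, "az": 0.19},
  {"dx": 19, "dy": -6.3, "dz": 1, "az": 0.24},
  {"dx": 23, "dy": -7.7, "dz": 1, "az": 0.29},
  {"dx": 27, "dy": -9, "dz": 1.5, "az": 0.34},
  {"dx": 31, "dy": -10.3, "dz": 2, "az": 0.39},
  {"dx": 34.5, "dy": -11.5, "dz": 2, "az": 0.41},
  {"dx": 37.2, "dy": -12.4, "dz": 2, "az": 0.41},
], claw=1, squeeze=50)

```text
validation failed for argument at $.ta...
```

Emit:
servo_tool([
  {"dx": 0},
  {"dx": 0},
])

```text
validation failed for argument at $.ta...
```

Run:
```python
from h import *
c=eyes.read_camera("wrist"); cv2.imwrite("pics/w1.png",c["frame"]); np.savez("w1.npz",**c)
W=cloud(c); h=cv2.cvtColor(c["frame"],cv2.COLOR_BGR2HSV).astype(int)
red=((h[...,0]<6)|(h[...,0]>174))&(h[...,1]>170)&(abs(W[...,2]-.044)<.006)
wh=(h[...,1]<70)&(h[...,2]>120)&(abs(W[...,2]-.02)<.008)
for m in(red,wh,red|wh):
    P=W[m]; print(len(P),np.median(P,0).round(4) if len(P) else 0, cv2.minAreaRect((P[:,:2]*1000).astype(np.float32)) if len(P) else 0)
s=readout.sense();print(s["time"],s["tcp_pos"],s["tool_rot"],s["qpos"])
```

```text
303 [-2.000e-04 -6.264e-01  4.420e-02] ((-0.7188037633895874, -626.962158203125), (9.127050399780273, 59.24477767944336), 8.104021072387695)
3 [ 1.000e-04 -4.823e-01  1.910e-02] ((0.1737857162952423, -482.3377685546875), (0.05184968560934067, 0.7325083613395691), 62.36610412597656)
306 [-2.000e-04 -6.262e-01  4.400e-02] ((-4.061916828155518, -569.5551147460938), (9.981911659240723, 174.78067016601562), 0.27560022473335266)
0.15 [ 0.13332721 -0.50761121  0.23894819] [[ 9.67201302e-01  2.54011093e-01 -8.33460327e-05]
 [ 2.54011084e-01 -9.67201024e-01  7.40025466e-04]
 [ 1.07362309e-04 -7.36924410e-04 -9.99999723e-01]] [-1.46927879e+00  2.63424798e-01 -4.87401453e-02  1.25937605e+00
 -7.92033282e-06  1.41548872e+00]
```

View pics/w1.png

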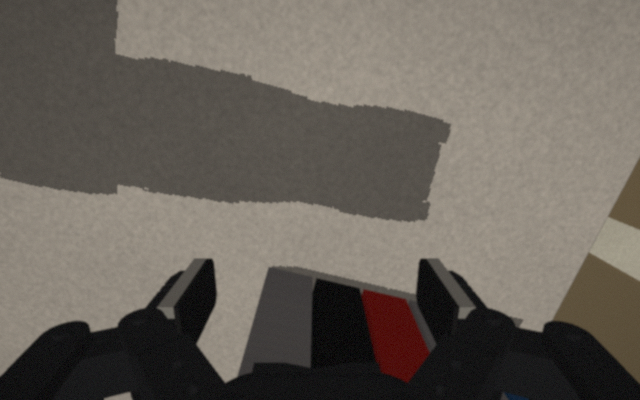

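The move was refused (every row needs all six keys); the picture only shows bare table, fingers at (190,300) and (445,300). Resending with full rows.

Emit:
servo_tool([
  {"dx": 3, "dy": -1, "dz": 0, "ax": 0, "ay": 0, "az": 0.04},
  {"dx": 7, "dy": -2.3, "dz": 0, "ax": 0, "ay": 0, "az": 0.09},
  {"dx": 11, "dy": -3.7, "dz": 0, "ax": 0, "ay": 0, "az": 0.14},
  {"dx": 15, "dy": -5, "dz": 0.5, "ax": 0, "ay": 0, "az": 0.19},
  {"dx": 19, "dy": -6.3, "dz": 1, "ax": 0, "ay": 0, "az": 0.24},
  {"dx": 23, "dy": -7.7, "dz": 1, "ax": 0, "ay": 0, "az": 0.29},
  {"dx": 27, "dy": -9, "dz": 1.5, "ax": 0, "ay": 0, "az": 0.34},
  {"dx": 31, "dy": -10.3, "dz": 2, "ax": 0, "ay": 0, "az": 0.39},
  {"dx": 34.5, "dy": -11.5, "dz": 2, "ax": 0, "ay": 0, "az": 0.41},
  {"dx": 37.2, "dy": -12.4, "dz": 2, "ax": 0, "ay": 0, "az": 0.41},
], claw=1, squeeze=50)

```text
time: 0.98
tcp_pos: [0.4638, -0.291, 0.2188]
tool_rot: [[0.988, -0.153, -0.0], [-0.153, -0.988, 0.001], [-0.0, -0.001, -1.0]]
contact_force: [0.4, -1.2, 0.5]
finger_gap: 0.997
finger_force: 0.0
```

Emit:
servo_tool([
  {"dx": 0, "dy": 0, "dz": 0, "ax": 0, "ay": 0, "az": 0},
  {"dx": 0, "dy": 0, "dz": 0, "ax": 0, "ay": 0, "az": 0},
])

```text
time: 1.15
tcp_pos: [0.4625, -0.2924, 0.2188]
tool_rot: [[0.989, -0.15, -0.001], [-0.15, -0.989, 0.0], [-0.001, -0.0, -1.0]]
contact_force: [-0.5, -0.6, -0.6]
finger_gap: 1.002
finger_force: 0.0
```

```bash
cat > wl.py <<'E'
from h import *
import sys
c=eyes.read_camera("wrist"); cv2.imwrite(f"pics/{sys.argv[1]}.png",c["frame"]); np.savez(f"{sys.argv[1]}.npz",**c)
W=cloud(c); h=cv2.cvtColor(c["frame"],cv2.COLOR_BGR2HSV).astype(int)
red=((h[...,0]<6)|(h[...,0]>174))&(h[...,1]>170)&(abs(W[...,2]-.044)<.006)
wh=(h[...,1]<70)&(h[...,2]>120)&(abs(W[...,2]-.02)<.008)
for m in(red,wh,red|wh):
    P=W[m]; print(len(P),np.median(P,0).round(4) if len(P) else 0, cv2.minAreaRect((P[:,:2]*1000).astype(np.float32)) if len(P) else 0)
s=readout.sense();print(s["time"],s["tcp_pos"],s["tool_rot"],s["qpos"])
E
python3 wl.py w2
```

```text
484 [ 0.4629 -0.2946  0.0445] ((461.3498840332031, -294.72479248046875), (10.17558765411377, 39.736183166503906), 81.25030517578125)
1896 [ 0.462  -0.2848  0.0204] ((442.71929931640625, -144.252685546875), (344.4059143066406, 129.41055297851562), 83.32472229003906)
2380 [ 0.4622 -0.2925  0.0207] ((442.71929931640625, -144.252685546875), (344.4059143066406, 129.41055297851562), 83.32472229003906)
1.2 [ 0.46163049 -0.29311089  0.21896606] [[ 9.88472399e-01 -1.51399754e-01 -6.56608261e-04]
 [-1.51399616e-01 -9.88472605e-01  2.55103741e-04]
 [-6.87661922e-04 -1.52752768e-04 -9.99999752e-01]] [-7.14643317e-01  3.07730420e-01 -3.91830718e-02  1.22454597e+00
 -2.37620189e-04  2.57893356e+00]
```

View pics/w2.png

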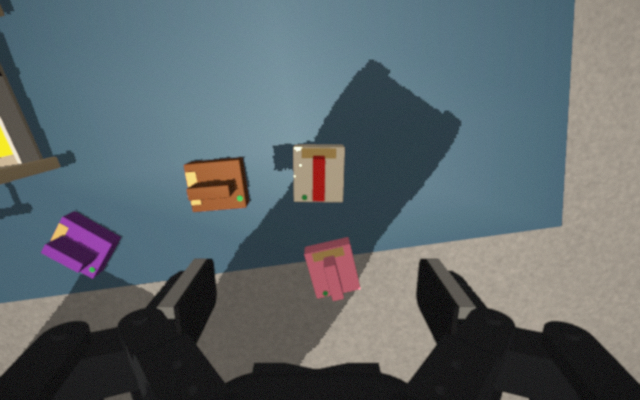

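Wrist view: red fin at (319,178), tool already aligned with it (fin yaw −8.7°, centre (0.461,−0.2947)); pink decoy at (332,268) is clear. The last joint would end near its limit at the drawer, so I make the half turn first.

Emit:
servo_tool([
  {"dx": 0, "dy": 0, "dz": 1, "ax": 0, "ay": 0, "az": -0.12},
  {"dx": 0, "dy": 0, "dz": 2, "ax": 0, "ay": 0, "az": -0.24},
  {"dx": 0, "dy": 0, "dz": 3, "ax": 0, "ay": 0, "az": -0.36},
  {"dx": 0, "dy": 0, "dz": 4, "ax": 0, "ay": 0, "az": -0.48},
  {"dx": 0, "dy": 0, "dz": 5, "ax": 0, "ay": 0, "az": -0.6},
  {"dx": 0, "dy": 0, "dz": 6, "ax": 0, "ay": 0, "az": -0.72},
  {"dx": 0, "dy": 0, "dz": 7, "ax": 0, "ay": 0, "az": -0.84},
  {"dx": 0, "dy": 0, "dz": 8, "ax": 0, "ay": 0, "az": -0.96},
  {"dx": 0, "dy": 0, "dz": 9, "ax": 0, "ay": 0, "az": -1.08},
  {"dx": 0, "dy": 0, "dz": 10, "ax": 0, "ay": 0, "az": -1.2},
])

```text
time: 2.03
tcp_pos: [0.4605, -0.2944, 0.1189]
tool_rot: [[0.497, 0.868, -0.0], [0.868, -0.497, -0.0], [-0.0, -0.0, -1.0]]
contact_force: [0.2, -0.5, -0.1]
finger_gap: 1.0
finger_force: 0.0
```

Emit:
servo_tool([
  {"dx": 0, "dy": 0, "dz": 0, "ax": 0, "ay": 0, "az": -0.12},
  {"dx": 0, "dy": 0, "dz": 0, "ax": 0, "ay": 0, "az": -0.24},
  {"dx": 0, "dy": 0, "dz": 0, "ax": 0, "ay": 0, "az": -0.36},
  {"dx": 0, "dy": 0, "dz": 0, "ax": 0, "ay": 0, "az": -0.48},
  {"dx": 0, "dy": 0, "dz": 0, "ax": 0, "ay": 0, "az": -0.6},
  {"dx": 0, "dy": 0, "dz": 0, "ax": 0, "ay": 0, "az": -0.72},
  {"dx": 0, "dy": 0, "dz": 0, "ax": 0, "ay": 0, "az": -0.84},
  {"dx": 0, "dy": 0, "dz": 0, "ax": 0, "ay": 0, "az": -0.96},
  {"dx": 0, "dy": 0, "dz": 0, "ax": 0, "ay": 0, "az": -1.08},
  {"dx": 0, "dy": 0, "dz": 0, "ax": 0, "ay": 0, "az": -1.2},
])

```text
time: 2.87
tcp_pos: [0.4605, -0.2944, 0.1194]
tool_rot: [[-0.629, 0.778, -0.0], [0.778, 0.629, -0.0], [0.0, -0.0, -1.0]]
contact_force: [-0.8, -0.5, 0.4]
finger_gap: 0.999
finger_force: 0.0
```

Emit:
servo_tool([
  {"dx": 0, "dy": 0, "dz": 0, "ax": 0, "ay": 0, "az": -0.12},
  {"dx": 0, "dy": 0, "dz": 0, "ax": 0, "ay": 0, "az": -0.24},
  {"dx": 0, "dy": 0, "dz": 0, "ax": 0, "ay": 0, "az": -0.36},
  {"dx": 0, "dy": 0, "dz": 0, "ax": 0, "ay": 0, "az": -0.48},
  {"dx": 0, "dy": 0, "dz": 0, "ax": 0, "ay": 0, "az": -0.6},
  {"dx": 0, "dy": 0, "dz": 0, "ax": 0, "ay": 0, "az": -0.72},
  {"dx": 0, "dy": 0, "dz": 0, "ax": 0, "ay": 0, "az": -0.74},
  {"dx": 0, "dy": 0, "dz": 0, "ax": 0, "ay": 0, "az": -0.74},
  {"dx": 0, "dy": 0, "dz": 0, "ax": 0, "ay": 0, "az": -0.74},
])

```text
time: 3.62
tcp_pos: [0.4611, -0.2939, 0.1193]
tool_rot: [[-0.987, 0.159, -0.0], [0.159, 0.987, -0.0], [0.0, -0.0, -1.0]]
contact_force: [0.3, -0.4, 0.3]
finger_gap: 0.999
finger_force: 0.0
```

```bash
python3 wl.py w3; python3 -c "
import numpy as np
c=np.load('w3.npz');print(-c['R'].T@c['t'].ravel())"
```

```text
1013 [ 0.459  -0.2943  0.0445] ((460.3526611328125, -294.4466247558594), (10.684484481811523, 40.04046630859375), 80.40875244140625)
3607 [ 0.4534 -0.2931  0.0205] ((435.8791198730469, -279.4129638671875), (195.87960815429688, 128.5996551513672), 54.0423698425293)
4620 [ 0.4549 -0.2941  0.0207] ((435.8791198730469, -279.4129638671875), (195.87960815429688, 128.5996551513672), 54.0423698425293)
3.6667 [ 0.46123714 -0.29374425  0.11932918] [[-9.87407438e-01  1.58197818e-01 -3.11490937e-05]
 [ 1.58197819e-01  9.87407438e-01 -3.12417962e-05]
 [ 2.58144628e-05 -3.57761006e-05 -9.99999999e-01]] [-7.16103855e-01  3.63968804e-01 -2.35952503e-01  9.70878009e-01
 -4.40156840e-05 -5.57238635e-01]
[ 0.38879248 -0.28222361  0.25459345]
```

Emit:
servo_tool([
  {"dx": 0, "dy": 0, "dz": 2.5, "ax": 0, "ay": 0, "az": 0},
  {"dx": 0, "dy": 0, "dz": 5, "ax": 0, "ay": 0, "az": 0},
  {"dx": 0, "dy": 0, "dz": 7, "ax": 0, "ay": 0, "az": 0},
  {"dx": 0, "dy": 0, "dz": 8.2, "ax": 0, "ay": 0, "az": 0},
  {"dx": 0, "dy": 0, "dz": 8.7, "ax": 0, "ay": 0, "az": 0},
  {"dx": 0, "dy": 0, "dz": 8.7, "ax": 0, "ay": 0, "az": 0},
  {"dx": 0, "dy": 0, "dz": 8.7, "ax": 0, "ay": 0, "az": 0},
], claw=0.5)

```text
time: 4.25
tcp_pos: [0.4618, -0.2936, 0.0328]
tool_rot: [[-0.988, 0.155, 0.0], [0.155, 0.988, -0.0], [-0.0, -0.0, -1.0]]
contact_force: [0.3, 0.3, 0.1]
finger_gap: 0.498
finger_force: 0.0
```

Emit:
servo_tool([
  {"dx": 0, "dy": 0, "dz": 0, "ax": 0, "ay": 0, "az": 0},
  {"dx": 0, "dy": 0, "dz": 0, "ax": 0, "ay": 0, "az": 0},
  {"dx": 0, "dy": 0, "dz": 0, "ax": 0, "ay": 0, "az": 0},
  {"dx": 0, "dy": 0, "dz": 0, "ax": 0, "ay": 0, "az": 0},
  {"dx": 0, "dy": 0, "dz": 0, "ax": 0, "ay": 0, "az": 0},
  {"dx": 0, "dy": 0, "dz": 0, "ax": 0, "ay": 0, "az": 0},
  {"dx": 0, "dy": 0, "dz": 0, "ax": 0, "ay": 0, "az": 0},
], claw=0, squeeze=50)

```text
time: 4.83
tcp_pos: [0.4621, -0.2938, 0.0331]
tool_rot: [[-0.988, 0.154, 0.001], [0.154, 0.988, -0.001], [-0.001, -0.001, -1.0]]
contact_force: [-0.1, 0.2, 7.0]
finger_gap: 0.123
finger_force: 49.0
```

Emit:
servo_tool([
  {"dx": 0, "dy": 0, "dz": -1, "ax": 0, "ay": 0, "az": 0},
  {"dx": 0, "dy": 0, "dz": -3, "ax": 0, "ay": 0, "az": 0},
  {"dx": 0, "dy": 0, "dz": -6, "ax": 0, "ay": 0, "az": 0},
  {"dx": 0, "dy": 0, "dz": -9, "ax": 0, "ay": 0, "az": 0},
  {"dx": 0, "dy": 0, "dz": -12, "ax": 0, "ay": 0, "az": 0},
  {"dx": 0, "dy": 0, "dz": -14, "ax": 0, "ay": 0, "az": 0},
  {"dx": 0, "dy": 0, "dz": -14, "ax": 0, "ay": 0, "az": 0},
])

```text
time: 5.42
tcp_pos: [0.4628, -0.2943, 0.1769]
tool_rot: [[-0.988, 0.154, 0.005], [0.154, 0.988, -0.004], [-0.005, -0.003, -1.0]]
contact_force: [0.5, 1.0, -2.7]
finger_gap: 0.122
finger_force: 49.5
```

Run:
```python
from h import *
for n,(x0,x1,y0,y1) in dict(top=(333,365,190,222),scene=(278,316,182,210)).items():
    c=dict(np.load(n+"1.npz")); h=cv2.cvtColor(c["frame"],cv2.COLOR_BGR2HSV).astype(int); W=cloud(c)
    m=np.zeros(h.shape[:2],bool); m[y0:y1,x0:x1]=1; m&=(h[...,0]>22)&(h[...,0]<36)&(h[...,1]>190)&(h[...,2]>120)
    v,u=np.nonzero(m); C=-c["R"].T@c["t"].ravel()
    D=(c["R"].T@np.linalg.inv(c["K"])@np.stack([u,v,np.ones(len(u))])).T
    P=C+D*((0.019-C[2])/D[:,2:])
    print(n,len(u),W[m].mean(0) if len(u) else h[208,347],cv2.minAreaRect((P[:,:2]*1000).astype(np.float32)) if len(u) else 0)
```

```text
top 0 [ 31 141 208] 0
scene 380 [nan nan nan] ((552.586669921875, 16.46295166015625), (52.195068359375, 58.117645263671875), 4.845260143280029)
```

Emit:
servo_tool([
  {"dx": -0.5, "dy": 3, "dz": 0, "ax": 0, "ay": 0, "az": -0.02},
  {"dx": -1, "dy": 6.5, "dz": 0, "ax": 0, "ay": 0, "az": -0.05},
  {"dx": -1.5, "dy": 10, "dz": 0, "ax": 0, "ay": 0, "az": -0.08},
  {"dx": -2, "dy": 13.5, "dz": 0, "ax": 0, "ay": 0, "az": -0.11},
  {"dx": -2.5, "dy": 17, "dz": 0, "ax": 0, "ay": 0, "az": -0.14},
  {"dx": -3, "dy": 20.5, "dz": 0, "ax": 0, "ay": 0, "az": -0.17},
  {"dx": -3.5, "dy": 24, "dz": 0, "ax": 0, "ay": 0, "az": -0.2},
  {"dx": -4, "dy": 27.5, "dz": 0, "ax": 0, "ay": 0, "az": -0.217},
  {"dx": -4.2, "dy": 30.5, "dz": 0, "ax": 0, "ay": 0, "az": -0.217},
  {"dx": -4.4, "dy": 32.1, "dz": 0, "ax": 0, "ay": 0, "az": -0.217},
])

```text
time: 6.25
tcp_pos: [0.5543, 0.0202, 0.1717]
tool_rot: [[-0.998, -0.064, -0.001], [-0.064, 0.998, 0.001], [0.001, 0.001, -1.0]]
contact_force: [-0.2, -0.2, -2.4]
finger_gap: 0.129
finger_force: 49.7
```

Emit:
servo_tool([
  {"dx": 0, "dy": 0, "dz": 0, "ax": 0, "ay": 0, "az": 0},
  {"dx": 0, "dy": 0, "dz": 0, "ax": 0, "ay": 0, "az": 0},
  {"dx": 0, "dy": 0, "dz": 0, "ax": 0, "ay": 0, "az": 0},
])

```text
time: 6.5
tcp_pos: [0.5542, 0.0167, 0.1719]
tool_rot: [[-0.998, -0.062, -0.001], [-0.062, 0.998, -0.0], [0.001, -0.0, -1.0]]
contact_force: [-1.2, -0.3, -3.5]
finger_gap: 0.126
finger_force: 49.7
```

```bash
python3 wl.py w4
```

```text
1 [0.4919 0.1848 0.049 ] ((491.88037109375, 184.7970428466797), (0.0, 0.0), 0.0)
2447 [0.5332 0.0974 0.0159] ((540.1482543945312, -72.5281982421875), (302.6809387207031, 573.795166015625), 25.5216007232666)
2448 [0.5332 0.0975 0.0159] ((540.1482543945312, -72.5281982421875), (302.6809387207031, 573.795166015625), 25.5216007232666)
6.55 [0.55423537 0.01635171 0.17204275] [[-9.98112006e-01 -6.14170290e-02 -6.10018225e-04]
 [-6.14169677e-02  9.98112189e-01 -1.18731179e-04]
 [ 6.16158742e-04 -8.10415459e-05 -9.99999807e-01]] [-1.17382561e-01  3.41863012e-01 -1.17880282e-01  1.11164495e+00
 -1.89355317e-04 -1.78838186e-01]
```

View pics/w4.png

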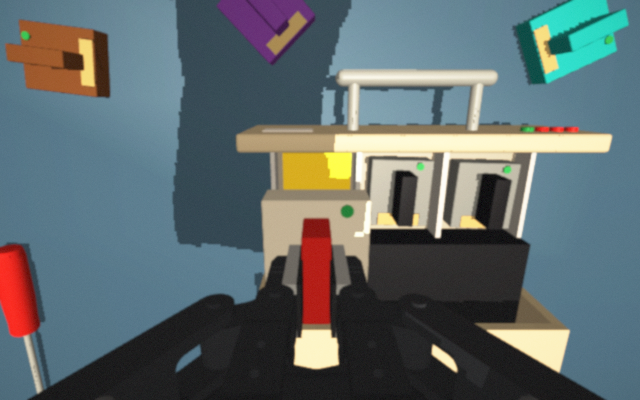

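Wrist view: module held level with fin at (316,260), plate (yellow) visible at (318,168) below, grey modules at (403,190) and (485,190). Checking plate front and side edges by ray casting.

Run:
```python
from h import *
c=dict(np.load("w4.npz")); h=cv2.cvtColor(c["frame"],cv2.COLOR_BGR2HSV).astype(int); W=cloud(c)
m=np.zeros(h.shape[:2],bool); m[145:190,270:356]=1; m&=(h[...,0]>20)&(h[...,0]<36)&(h[...,1]>150)
v,u=np.nonzero(m); C=-c["R"].T@c["t"].ravel()
def ray(u,v,z):
    D=(c["R"].T@np.linalg.inv(c["K"])@np.stack([u,v,np.ones(len(u))])).T
    return C+D*((z-C[2])/D[:,2:])
zz=np.nanmedian(W[m][:,2]); P=ray(u,v,.019); print(len(u),zz,C.round(3),u.min(),u.max(),v.min(),v.max())
print(cv2.minAreaRect((P[:,:2]*1000).astype(np.float32)))
print("divider tops z",np.nanmedian(W[160:225,438:442].reshape(-1,3),0),"left wall",np.nanmedian(W[158:185,275:278].reshape(-1,3),0),"div",np.nanmedian(W[160:200,358:362].reshape(-1,3),0))
print("panel top", W[135,[250,400,600]].round(4))
# module seen: block top
print("blocktop L/R",W[205,[268,364]].round(4),"fin",np.nanmedian(W[225:290,306:328].reshape(-1,3),0))
```

```text
2524 0.01945355247638093 [0.481 0.012 0.307] 283 350 152 189
((540.8903198242188, 16.058563232421875), (32.24172592163086, 57.90543746948242), 3.5530025959014893)
divider tops z [0.54850767 0.11738433 0.03666143] left wall [ 0.5420013  -0.01775863  0.02513713] div [0.53403709 0.04994319 0.03751459]
panel top [[ 0.5062 -0.0282  0.0878]
 [ 0.5004  0.0668  0.0868]
 [ 0.4925  0.1928  0.0877]]
blocktop L/R [[ 0.529  -0.0067  0.1592]
 [ 0.5263  0.0367  0.1592]] fin [0.54162567 0.01616993 0.18312558]
```

Emit:
servo_tool([
  {"dx": -0.4, "dy": 0.1, "dz": 1, "ax": 0, "ay": 0, "az": 0},
  {"dx": -0.4, "dy": 0.1, "dz": 3, "ax": 0, "ay": 0, "az": 0},
  {"dx": -0.4, "dy": 0.1, "dz": 5, "ax": 0, "ay": 0, "az": 0},
  {"dx": -0.4, "dy": 0.1, "dz": 7, "ax": 0, "ay": 0, "az": 0},
  {"dx": -0.4, "dy": 0.1, "dz": 8.5, "ax": 0, "ay": 0, "az": 0},
  {"dx": -0.4, "dy": 0.1, "dz": 9.5, "ax": 0, "ay": 0, "az": 0},
  {"dx": -0.4, "dy": 0.1, "dz": 10.3, "ax": 0, "ay": 0, "az": 0},
  {"dx": -0.4, "dy": 0.1, "dz": 11, "ax": 0, "ay": 0, "az": 0},
  {"dx": -0.4, "dy": 0.1, "dz": 11.4, "ax": 0, "ay": 0, "az": 0},
  {"dx": -0.4, "dy": 0.1, "dz": 11.4, "ax": 0, "ay": 0, "az": 0},
])

```text
time: 7.38
tcp_pos: [0.5584, 0.0182, 0.0578]
tool_rot: [[-0.998, -0.062, -0.0], [-0.062, 0.998, 0.0], [0.0, 0.0, -1.0]]
contact_force: [0.9, 0.1, -4.0]
finger_gap: 0.129
finger_force: 49.7
```

Emit:
servo_tool([
  {"dx": 0, "dy": 0, "dz": 0.1, "ax": 0, "ay": 0, "az": 0},
  {"dx": 0, "dy": 0, "dz": 0.2, "ax": 0, "ay": 0, "az": 0},
  {"dx": 0, "dy": 0, "dz": 0.3, "ax": 0, "ay": 0, "az": 0},
  {"dx": 0, "dy": 0, "dz": 0.4, "ax": 0, "ay": 0, "az": 0},
  {"dx": 0, "dy": 0, "dz": 0.5, "ax": 0, "ay": 0, "az": 0},
])

```text
time: 7.8
tcp_pos: [0.5587, 0.0183, 0.0534]
tool_rot: [[-0.998, -0.062, 0.0], [-0.062, 0.998, -0.0], [-0.0, -0.0, -1.0]]
contact_force: [-0.8, -0.3, -2.1]
finger_gap: 0.127
finger_force: 49.7
```

Emit:
servo_tool([
  {"dx": 0, "dy": 0, "dz": 0.05, "ax": 0, "ay": 0, "az": 0},
  {"dx": 0, "dy": 0, "dz": 0.1, "ax": 0, "ay": 0, "az": 0},
  {"dx": 0, "dy": 0, "dz": 0.15, "ax": 0, "ay": 0, "az": 0},
  {"dx": 0, "dy": 0, "dz": 0.15, "ax": 0, "ay": 0, "az": 0},
])

```text
time: 8.13
tcp_pos: [0.5588, 0.0182, 0.0521]
tool_rot: [[-0.998, -0.062, 0.001], [-0.062, 0.998, 0.0], [-0.001, -0.0, -1.0]]
contact_force: [-0.2, -0.0, 1.6]
finger_gap: 0.128
finger_force: 50.3
```

Contact felt; releasing part-way (neighbour is close) and lifting straight up.

Emit:
servo_tool([
  {"dx": 0, "dy": 0, "dz": 0, "ax": 0, "ay": 0, "az": 0},
  {"dx": 0, "dy": 0, "dz": 0, "ax": 0, "ay": 0, "az": 0},
  {"dx": 0, "dy": 0, "dz": 0, "ax": 0, "ay": 0, "az": 0},
  {"dx": 0, "dy": 0, "dz": 0, "ax": 0, "ay": 0, "az": 0},
], claw=0.38)

```text
time: 8.47
tcp_pos: [0.5586, 0.0182, 0.0518]
tool_rot: [[-0.998, -0.062, 0.0], [-0.062, 0.998, -0.0], [-0.0, -0.0, -1.0]]
contact_force: [-0.3, 0.4, -0.1]
finger_gap: 0.383
finger_force: 0.0
```

Emit:
servo_tool([
  {"dx": 0, "dy": 0, "dz": -1, "ax": 0, "ay": 0, "az": 0},
  {"dx": 0, "dy": 0, "dz": -3, "ax": 0, "ay": 0, "az": 0},
  {"dx": 0, "dy": 0, "dz": -6, "ax": 0, "ay": 0, "az": 0},
  {"dx": 0, "dy": 0, "dz": -9, "ax": 0, "ay": 0, "az": 0},
  {"dx": 0, "dy": 0, "dz": -12, "ax": 0, "ay": 0, "az": 0},
  {"dx": 0, "dy": 0, "dz": -15, "ax": 0, "ay": 0, "az": 0},
  {"dx": 0, "dy": 0, "dz": -15, "ax": 0, "ay": 0, "az": 0},
  {"dx": 0, "dy": 0, "dz": -15, "ax": 0, "ay": 0, "az": 0},
])

```text
time: 9.13
tcp_pos: [0.5592, 0.0182, 0.2037]
tool_rot: [[-0.998, -0.062, 0.003], [-0.062, 0.998, -0.0], [-0.003, -0.001, -1.0]]
contact_force: [1.0, 0.1, -1.2]
finger_gap: 0.381
finger_force: 0.0
```

```bash
python3 wl.py w5
```

```text
3 [0.5375 0.0183 0.0493] ((537.6710815429688, 15.780723571777344), (0.08520539849996567, 6.826242923736572), 3.0203585624694824)
2877 [0.5412 0.084  0.0157] ((551.60400390625, -71.79043579101562), (290.1129150390625, 580.6920776367188), 26.57598114013672)
2880 [0.5411 0.0837 0.0157] ((551.60400390625, -71.79043579101562), (290.1129150390625, 580.6920776367188), 26.57598114013672)
9.1833 [0.55860501 0.01824649 0.20222937] [[-9.98063853e-01 -6.21906328e-02  9.32920450e-04]
 [-6.21907312e-02  9.98064280e-01 -7.67724017e-05]
 [-9.26340053e-04 -1.34642764e-04 -9.99999562e-01]] [-1.13162446e-01  3.33651105e-01 -4.62295611e-02  1.18998004e+00
  2.90650217e-05 -1.75393287e-01]
```

View pics/w5.png

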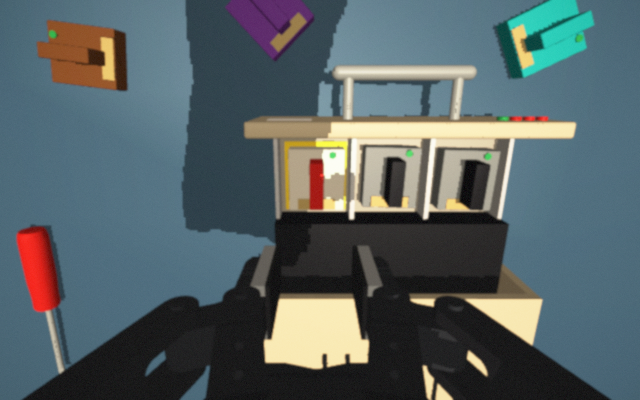

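Wrist view: module flat on the plate, fin at (317,185), yellow margin visible at left, right and front edges; greys undisturbed at (390,175), (465,180); handle at (405,73). Next: closed fingers go down in front of the handle.

Emit:
servo_tool([
  {"dx": 2, "dy": 1.1, "dz": 0, "ax": 0, "ay": 0, "az": 0},
  {"dx": 5, "dy": 2.8, "dz": 0, "ax": 0, "ay": 0, "az": 0},
  {"dx": 8, "dy": 4.5, "dz": 0, "ax": 0, "ay": 0, "az": 0},
  {"dx": 11, "dy": 6.2, "dz": 0, "ax": 0, "ay": 0, "az": 0},
  {"dx": 12, "dy": 6.8, "dz": 2, "ax": 0, "ay": 0, "az": 0},
  {"dx": 12, "dy": 6.8, "dz": 5, "ax": 0, "ay": 0, "az": 0},
  {"dx": 12, "dy": 6.8, "dz": 8, "ax": 0, "ay": 0, "az": 0},
  {"dx": 12, "dy": 6.8, "dz": 9, "ax": 0, "ay": 0, "az": 0},
  {"dx": 12, "dy": 6.8, "dz": 9, "ax": 0, "ay": 0, "az": 0},
], claw=0)

```text
time: 9.93
tcp_pos: [0.4321, 0.0787, 0.1089]
tool_rot: [[-0.998, -0.062, -0.006], [-0.062, 0.998, 0.0], [0.006, 0.0, -1.0]]
contact_force: [0.5, -0.3, -0.4]
finger_gap: 0.003
finger_force: 0.0
```

```bash
python3 wl.py w6
python3 - <<'E'
from h import *
c=dict(np.load("w6.npz")); W=cloud(c)
s=readout.sense(); e=np.array([.998,.062]); 
m=(abs(W[...,2]-.06)<.008)&(abs(W[...,1]-.08)<.035)&(abs(W[...,0]-.465)<.03)
P=W[m]; print(len(P), np.nanmin(P,0),np.nanmedian(P,0),np.nanmax(P,0))
E
```

```text
0 0 0
98 [0.444  0.1849 0.0203] ((439.87939453125, 68.33317565917969), (120.1600570678711, 261.3642883300781), 3.449469804763794)
98 [0.444  0.1849 0.0203] ((439.87939453125, 68.33317565917969), (120.1600570678711, 261.3642883300781), 3.449469804763794)
9.9833 [0.43315828 0.07868366 0.11049218] [[-9.98057233e-01 -6.21977795e-02 -3.63253802e-03]
 [-6.21982790e-02  9.98063812e-01  2.45853213e-05]
 [ 3.62397559e-03  2.50475171e-04 -9.99993402e-01]] [-5.81460257e-03  2.07847506e-01 -4.98204790e-01  8.68376658e-01
  3.46325984e-06 -6.80530168e-02]
833 [0.45557662 0.04500144 0.05533982] [0.46106878 0.05892792 0.06188666] [0.46921315 0.11496053 0.06420029]
```

View pics/w6.png

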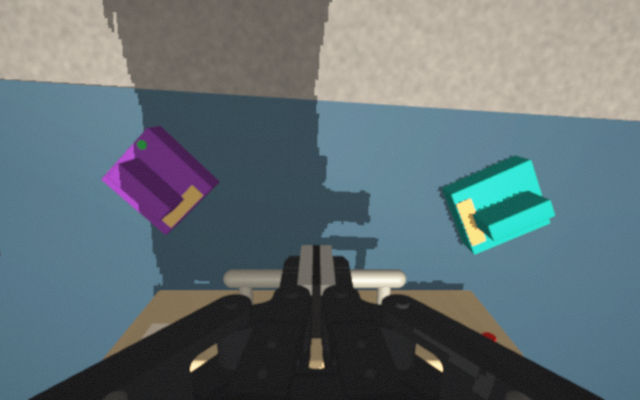

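Fingers centred on the handle (315,278), purple/turquoise decoys clear on both sides. Descend.

Emit:
servo_tool([
  {"dx": 0.4, "dy": 0, "dz": 1.5, "ax": 0, "ay": 0, "az": 0},
  {"dx": 0.4, "dy": 0, "dz": 3.5, "ax": 0, "ay": 0, "az": 0},
  {"dx": 0.4, "dy": 0, "dz": 5.5, "ax": 0, "ay": 0, "az": 0},
  {"dx": 0.4, "dy": 0, "dz": 6.5, "ax": 0, "ay": 0, "az": 0},
  {"dx": 0.4, "dy": 0, "dz": 6.5, "ax": 0, "ay": 0, "az": 0},
])

```text
time: 10.4
tcp_pos: [0.4298, 0.0784, 0.0458]
tool_rot: [[-0.998, -0.062, -0.002], [-0.062, 0.998, 0.0], [0.002, 0.0, -1.0]]
contact_force: [-0.8, -0.3, 0.1]
finger_gap: -0.002
finger_force: 0.0
```

Emit:
servo_tool([
  {"dx": -0.3, "dy": 0, "dz": 0, "ax": 0, "ay": 0, "az": 0},
  {"dx": -0.6, "dy": 0, "dz": 0, "ax": 0, "ay": 0, "az": 0},
  {"dx": -0.9, "dy": 0, "dz": 0, "ax": 0, "ay": 0, "az": 0},
  {"dx": -1.2, "dy": 0, "dz": 0, "ax": 0, "ay": 0, "az": 0},
  {"dx": -1.5, "dy": 0, "dz": 0, "ax": 0, "ay": 0, "az": 0},
  {"dx": -1.8, "dy": 0, "dz": 0, "ax": 0, "ay": 0, "az": 0},
  {"dx": -2.1, "dy": 0, "dz": 0, "ax": 0, "ay": 0, "az": 0},
  {"dx": -2.4, "dy": 0, "dz": 0, "ax": 0, "ay": 0, "az": 0},
  {"dx": -2.7, "dy": 0, "dz": 0, "ax": 0, "ay": 0, "az": 0},
  {"dx": -3, "dy": 0, "dz": 0, "ax": 0, "ay": 0, "az": 0},
])

```text
time: 11.23
tcp_pos: [0.4607, 0.0803, 0.0468]
tool_rot: [[-0.998, -0.062, -0.0], [-0.062, 0.998, 0.0], [0.0, 0.0, -1.0]]
contact_force: [-0.9, 0.2, 1.1]
finger_gap: 0.001
finger_force: 0.7
```

Emit:
servo_tool([
  {"dx": -0.4, "dy": 0, "dz": 0, "ax": 0, "ay": 0, "az": 0},
  {"dx": -0.8, "dy": 0, "dz": 0, "ax": 0, "ay": 0, "az": 0},
  {"dx": -1.2, "dy": 0, "dz": 0, "ax": 0, "ay": 0, "az": 0},
  {"dx": -1.6, "dy": 0, "dz": 0, "ax": 0, "ay": 0, "az": 0},
  {"dx": -2, "dy": 0, "dz": 0, "ax": 0, "ay": 0, "az": 0},
  {"dx": -2.4, "dy": 0, "dz": 0, "ax": 0, "ay": 0, "az": 0},
  {"dx": -2.8, "dy": 0, "dz": 0, "ax": 0, "ay": 0, "az": 0},
  {"dx": -3.2, "dy": 0, "dz": 0, "ax": 0, "ay": 0, "az": 0},
  {"dx": -3.6, "dy": 0, "dz": 0, "ax": 0, "ay": 0, "az": 0},
  {"dx": -4, "dy": 0, "dz": 0, "ax": 0, "ay": 0, "az": 0},
])

```text
time: 12.07
tcp_pos: [0.5008, 0.0828, 0.0468]
tool_rot: [[-0.998, -0.062, -0.0], [-0.062, 0.998, -0.0], [0.0, -0.0, -1.0]]
contact_force: [-1.8, -0.5, -0.5]
finger_gap: -0.002
finger_force: 0.7
```

Emit:
servo_tool([
  {"dx": -0.4, "dy": 0, "dz": 0, "ax": 0, "ay": 0, "az": 0},
  {"dx": -0.8, "dy": 0, "dz": 0, "ax": 0, "ay": 0, "az": 0},
  {"dx": -1.2, "dy": 0, "dz": 0, "ax": 0, "ay": 0, "az": 0},
  {"dx": -1.6, "dy": 0, "dz": 0, "ax": 0, "ay": 0, "az": 0},
  {"dx": -2, "dy": 0, "dz": 0, "ax": 0, "ay": 0, "az": 0},
  {"dx": -2.4, "dy": 0, "dz": 0, "ax": 0, "ay": 0, "az": 0},
  {"dx": -2.8, "dy": 0, "dz": 0, "ax": 0, "ay": 0, "az": 0},
  {"dx": -3.2, "dy": 0, "dz": 0, "ax": 0, "ay": 0, "az": 0},
  {"dx": -3.6, "dy": 0, "dz": 0, "ax": 0, "ay": 0, "az": 0},
  {"dx": -4, "dy": 0, "dz": 0, "ax": 0, "ay": 0, "az": 0},
])

```text
time: 12.9
tcp_pos: [0.5408, 0.0853, 0.0468]
tool_rot: [[-0.998, -0.062, 0.0], [-0.062, 0.998, -0.0], [-0.0, -0.0, -1.0]]
contact_force: [-1.8, -0.7, 0.8]
finger_gap: 0.001
finger_force: 0.7
```

Run:
```python
from h import *
c=eyes.read_camera("top"); W=cloud(c); cv2.imwrite("pics/t2.png",c["frame"][90:260,270:400].repeat(4,0).repeat(4,1))
s=readout.sense(); print(s["tcp_pos"],s["contact_force"],s["time"])
c=eyes.read_camera("scene"); cv2.imwrite("pics/s2.png",c["frame"][140:330,250:390].repeat(3,0).repeat(3,1))
```

```text
[0.54154778 0.08527449 0.04682054] [0.02436074 0.88408075 1.11094482] 12.95
```

View pics/s2.png

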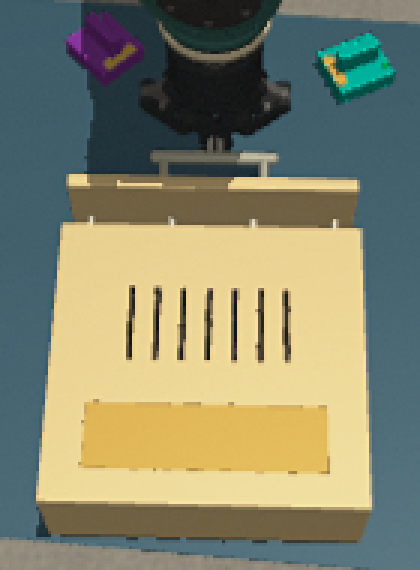

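Scene crop: drawer nearly in (panel at (215,190), fingers on the handle at (215,150)), shelf unmoved. Now slowly over the catch.

Emit:
servo_tool([
  {"dx": -0.2, "dy": 0, "dz": 0, "ax": 0, "ay": 0, "az": 0},
  {"dx": -0.4, "dy": 0, "dz": 0, "ax": 0, "ay": 0, "az": 0},
  {"dx": -0.6, "dy": 0, "dz": 0, "ax": 0, "ay": 0, "az": 0},
  {"dx": -0.8, "dy": 0, "dz": 0, "ax": 0, "ay": 0, "az": 0},
  {"dx": -1, "dy": 0, "dz": 0, "ax": 0, "ay": 0, "az": 0},
  {"dx": -1.2, "dy": 0, "dz": 0, "ax": 0, "ay": 0, "az": 0},
  {"dx": -1.4, "dy": 0, "dz": 0, "ax": 0, "ay": 0, "az": 0},
  {"dx": -1.6, "dy": 0, "dz": 0, "ax": 0, "ay": 0, "az": 0},
  {"dx": -1.8, "dy": 0, "dz": 0, "ax": 0, "ay": 0, "az": 0},
])

```text
time: 13.75
tcp_pos: [0.5585, 0.0864, 0.0468]
tool_rot: [[-0.998, -0.062, -0.0], [-0.062, 0.998, -0.0], [0.0, -0.0, -1.0]]
contact_force: [-0.6, 0.6, 0.5]
finger_gap: -0.003
finger_force: 0.7
```

Emit:
servo_tool([
  {"dx": -0.15, "dy": 0, "dz": 0, "ax": 0, "ay": 0, "az": 0},
  {"dx": -0.3, "dy": 0, "dz": 0, "ax": 0, "ay": 0, "az": 0},
  {"dx": -0.45, "dy": 0, "dz": 0, "ax": 0, "ay": 0, "az": 0},
  {"dx": -0.6, "dy": 0, "dz": 0, "ax": 0, "ay": 0, "az": 0},
])

```text
time: 14.08
tcp_pos: [0.5618, 0.0866, 0.0465]
tool_rot: [[-0.998, -0.062, -0.005], [-0.062, 0.998, -0.0], [0.005, -0.0, -1.0]]
contact_force: [-17.4, -2.3, 11.9]
finger_gap: 0.001
finger_force: 8.0
```

Force dropped then hit a 17 N stop: it seems home. Back off, lift away and look.

Emit:
servo_tool([
  {"dx": 0.6, "dy": 0, "dz": 0, "ax": 0, "ay": 0, "az": 0},
  {"dx": 2, "dy": 0, "dz": 0, "ax": 0, "ay": 0, "az": 0},
  {"dx": 4, "dy": 0, "dz": 0, "ax": 0, "ay": 0, "az": 0},
  {"dx": 6, "dy": 0, "dz": -1, "ax": 0, "ay": 0, "az": 0},
  {"dx": 8, "dy": 0, "dz": -3, "ax": 0, "ay": 0, "az": 0},
  {"dx": 10, "dy": 0, "dz": -6, "ax": 0, "ay": 0, "az": 0},
  {"dx": 11, "dy": 0, "dz": -9, "ax": 0, "ay": 0, "az": 0},
  {"dx": 11, "dy": 0, "dz": -12, "ax": 0, "ay": 0, "az": 0},
  {"dx": 11, "dy": 0, "dz": -14, "ax": 0, "ay": 0, "az": 0},
  {"dx": 11, "dy": 0, "dz": -14, "ax": 0, "ay": 0, "az": 0},
])

```text
time: 14.92
tcp_pos: [0.4563, 0.0799, 0.1907]
tool_rot: [[-0.998, -0.062, 0.007], [-0.062, 0.998, -0.0], [-0.007, -0.0, -1.0]]
contact_force: [1.0, 0.5, 0.2]
finger_gap: 0.001
finger_force: 0.0
```

Run:
```python
from h import *
c=eyes.read_camera("scene"); cv2.imwrite("pics/s3.png",c["frame"][140:330,250:390].repeat(3,0).repeat(3,1))
c=eyes.read_camera("wrist"); W=cloud(c); cv2.imwrite("pics/w7.png",c["frame"])
c=eyes.read_camera("top"); W=cloud(c)
m=(W[...,2]>.08)&(W[...,2]<.1); m[:100]=0;m[230:]=0;m[:,:275]=0;m[:,375:]=0
print(cv2.minAreaRect((W[m][:,:2]*1000).astype(np.float32)))
s=readout.sense(); print(s["tcp_pos"],s["time"])
```

```text
((740.8837890625, 97.68818664550781), (256.4052734375, 240.525390625), 3.5162463188171387)
[0.45447029 0.07989541 0.18628906] 15.0667
```

View pics/s3.png

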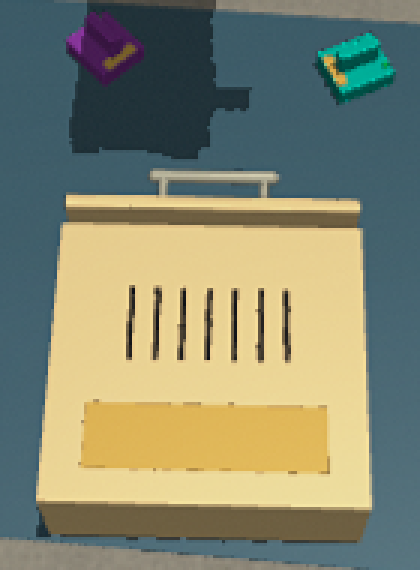

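View pics/w7.png

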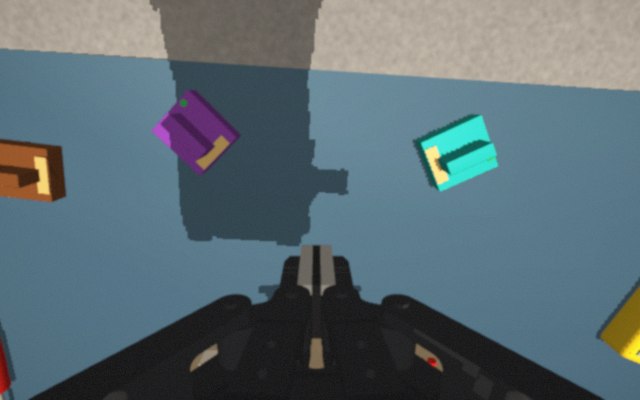

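Run:
```python
from h import *
c=eyes.read_camera("wrist"); W=cloud(c)
s=readout.sense(); e=np.array([.998,.0617]); n=np.array([-.0617,.998])
A=W[...,:2]@e; B=W[...,:2]@n
for nm,m in dict(handle=(abs(W[...,2]-.06)<.006)&(abs(A-.595)<.05)&(abs(B-.05)<.03)&(A>.56),panel=(abs(W[...,2]-.087)<.006)&(A>.58)&(A<.66)).items():
    print(nm,m.sum(),np.nanpercentile(A[m],[1,10,50,90,99]).round(4),np.nanpercentile(W[...,2][m],[5,50,95]).round(4))
c=eyes.read_camera("top"); W=cloud(c);A=W[...,:2]@e; B=W[...,:2]@n
for b in(-.02,.0,.02,.05,.08,.11,.14):
    m=(abs(B-b)<.005)&(A>.55)&(A<.66); o=np.argsort(A[m]); print(b,[(round(float(a),3),round(float(z),3)) for a,z in zip(A[m][o][::3],W[...,2][m][o][::3]) if z>.03][:14])
```

```text
handle 116 [0.6155 0.616  0.6166 0.6174 0.6179] [0.0549 0.0604 0.0655]
panel 0 nan nan
-0.02 [(0.617, 0.064), (0.618, 0.083), (0.618, 0.03), (0.619, 0.054), (0.62, 0.09), (0.624, 0.085), (0.627, 0.089), (0.647, 0.041), (0.649, 0.092), (0.65, 0.045), (0.652, 0.095), (0.653, 0.085), (0.656, 0.092), (0.659, 0.091)]
0.0 [(0.579, 0.064), (0.583, 0.063), (0.59, 0.054), (0.618, 0.087), (0.619, 0.036), (0.619, 0.086), (0.622, 0.087), (0.625, 0.085), (0.629, 0.082), (0.645, 0.037), (0.645, 0.035), (0.647, 0.045), (0.648, 0.042), (0.649, 0.097)]
0.02 [(0.58, 0.063), (0.583, 0.069), (0.583, 0.065), (0.587, 0.063), (0.618, 0.076), (0.618, 0.05), (0.618, 0.069), (0.618, 0.043), (0.622, 0.095), (0.625, 0.089), (0.629, 0.087), (0.638, 0.043), (0.642, 0.042), (0.647, 0.031)]
0.05 [(0.578, 0.069), (0.579, 0.06), (0.58, 0.073), (0.585, 0.065), (0.588, 0.062), (0.617, 0.086), (0.618, 0.033), (0.62, 0.089), (0.623, 0.09), (0.627, 0.086), (0.644, 0.041), (0.647, 0.04), (0.648, 0.079), (0.65, 0.088)]
0.08 [(0.582, 0.066), (0.586, 0.062), (0.618, 0.048), (0.618, 0.067), (0.618, 0.04), (0.619, 0.064), (0.621, 0.094), (0.625, 0.087), (0.628, 0.09), (0.637, 0.05), (0.642, 0.037), (0.645, 0.036), (0.647, 0.091), (0.65, 0.091)]
0.11 [(0.581, 0.06), (0.618, 0.053), (0.62, 0.09), (0.623, 0.09), (0.626, 0.09), (0.63, 0.082), (0.647, 0.034), (0.648, 0.092), (0.651, 0.033), (0.652, 0.087), (0.653, 0.04), (0.654, 0.032), (0.658, 0.094), (0.658, 0.091)]
0.14 [(0.616, 0.076), (0.617, 0.071), (0.618, 0.069), (0.619, 0.034), (0.622, 0.085), (0.624, 0.091), (0.625, 0.087), (0.628, 0.086), (0.648, 0.084), (0.649, 0.033), (0.65, 0.091), (0.651, 0.039), (0.654, 0.09), (0.657, 0.088)]
  return np.nanmean(a, axis, out=out, keepdims=keepdims)
```

The drawer sits at 18 mm open (panel face 0.618, shelf front 0.648): it sprang back before snapping. The wrist view shows nothing fouled. Going back to push a little further, slightly higher on the fingers.

Emit:
servo_tool([
  {"dx": 0, "dy": 0, "dz": 3, "ax": 0, "ay": 0, "az": 0},
  {"dx": 0, "dy": 0, "dz": 6, "ax": 0, "ay": 0, "az": 0},
  {"dx": 0, "dy": 0, "dz": 9, "ax": 0, "ay": 0, "az": 0},
  {"dx": -2, "dy": 0, "dz": 12, "ax": 0, "ay": 0, "az": 0},
  {"dx": -4, "dy": 0, "dz": 13.3, "ax": 0, "ay": 0, "az": 0},
  {"dx": -6, "dy": 0, "dz": 13.3, "ax": 0, "ay": 0, "az": 0},
  {"dx": -8, "dy": 0, "dz": 13.3, "ax": 0, "ay": 0, "az": 0},
  {"dx": -9, "dy": 0, "dz": 13.3, "ax": 0, "ay": 0, "az": 0},
  {"dx": -9.5, "dy": 0, "dz": 13.3, "ax": 0, "ay": 0, "az": 0},
  {"dx": -9.7, "dy": 0, "dz": 13.3, "ax": 0, "ay": 0, "az": 0},
])

```text
time: 16.0
tcp_pos: [0.5513, 0.086, 0.0528]
tool_rot: [[-0.998, -0.062, -0.001], [-0.062, 0.998, -0.0], [0.001, 0.0, -1.0]]
contact_force: [0.4, 0.5, 0.1]
finger_gap: -0.003
finger_force: 0.0
```

Emit:
servo_tool([
  {"dx": -0.15, "dy": 0, "dz": 0, "ax": 0, "ay": 0, "az": 0},
  {"dx": -0.3, "dy": 0, "dz": 0, "ax": 0, "ay": 0, "az": 0},
  {"dx": -0.45, "dy": 0, "dz": 0, "ax": 0, "ay": 0, "az": 0},
  {"dx": -0.6, "dy": 0, "dz": 0, "ax": 0, "ay": 0, "az": 0},
])

```text
time: 16.33
tcp_pos: [0.557, 0.0863, 0.0539]
tool_rot: [[-0.998, -0.062, -0.0], [-0.062, 0.998, 0.0], [0.0, 0.0, -1.0]]
contact_force: [-0.1, 1.2, 0.5]
finger_gap: 0.002
finger_force: 0.0
```

Emit:
servo_tool([
  {"dx": -0.15, "dy": 0, "dz": 0, "ax": 0, "ay": 0, "az": 0},
  {"dx": -0.3, "dy": 0, "dz": 0, "ax": 0, "ay": 0, "az": 0},
])

```text
time: 16.5
tcp_pos: [0.5604, 0.0865, 0.0539]
tool_rot: [[-0.998, -0.062, 0.0], [-0.062, 0.998, 0.0], [-0.0, -0.0, -1.0]]
contact_force: [-0.1, 1.2, 0.2]
finger_gap: 0.001
finger_force: 0.0
```

Emit:
servo_tool([
  {"dx": -0.15, "dy": 0, "dz": 0, "ax": 0, "ay": 0, "az": 0},
  {"dx": -0.3, "dy": 0, "dz": 0, "ax": 0, "ay": 0, "az": 0},
  {"dx": -0.45, "dy": 0, "dz": 0, "ax": 0, "ay": 0, "az": 0},
  {"dx": -0.6, "dy": 0, "dz": 0, "ax": 0, "ay": 0, "az": 0},
])

```text
time: 16.83
tcp_pos: [0.5641, 0.0868, 0.0535]
tool_rot: [[-0.998, -0.062, -0.004], [-0.062, 0.998, -0.0], [0.004, -0.0, -1.0]]
contact_force: [-11.1, -1.3, 8.1]
finger_gap: 0.001
finger_force: 5.8
```

Emit:
servo_tool([
  {"dx": -0.15, "dy": 0, "dz": 0, "ax": 0, "ay": 0, "az": 0},
  {"dx": -0.3, "dy": 0, "dz": 0, "ax": 0, "ay": 0, "az": 0},
])

```text
time: 17.0
tcp_pos: [0.5678, 0.087, 0.0536]
tool_rot: [[-0.998, -0.062, -0.003], [-0.062, 0.998, -0.0], [0.003, -0.0, -1.0]]
contact_force: [-7.7, -1.6, 3.8]
finger_gap: 0.003
finger_force: 3.6
```

Emit:
servo_tool([
  {"dx": -0.15, "dy": 0, "dz": 0, "ax": 0, "ay": 0, "az": 0},
  {"dx": -0.3, "dy": 0, "dz": 0, "ax": 0, "ay": 0, "az": 0},
  {"dx": -0.45, "dy": 0, "dz": 0, "ax": 0, "ay": 0, "az": 0},
  {"dx": -0.6, "dy": 0, "dz": 0, "ax": 0, "ay": 0, "az": 0},
])

```text
time: 17.33
tcp_pos: [0.5751, 0.0874, 0.0537]
tool_rot: [[-0.998, -0.062, -0.001], [-0.062, 0.998, -0.0], [0.001, 0.0, -1.0]]
contact_force: [-1.5, -0.1, -0.0]
finger_gap: -0.001
finger_force: 1.0
```

Emit:
servo_tool([
  {"dx": -0.1, "dy": 0, "dz": 0, "ax": 0, "ay": 0, "az": 0},
  {"dx": -0.2, "dy": 0, "dz": 0, "ax": 0, "ay": 0, "az": 0},
  {"dx": -0.3, "dy": 0, "dz": 0, "ax": 0, "ay": 0, "az": 0},
])

```text
time: 17.58
tcp_pos: [0.5763, 0.0875, 0.0535]
tool_rot: [[-0.998, -0.062, -0.004], [-0.062, 0.998, -0.0], [0.004, -0.0, -1.0]]
contact_force: [-17.9, -2.4, 11.1]
finger_gap: -0.002
finger_force: 8.9
```

Emit:
servo_tool([
  {"dx": 0, "dy": 0, "dz": 0, "ax": 0, "ay": 0, "az": 0},
  {"dx": 0.2, "dy": 0, "dz": 0, "ax": 0, "ay": 0, "az": 0},
  {"dx": 1, "dy": 0, "dz": 0, "ax": 0, "ay": 0, "az": 0},
  {"dx": 3, "dy": 0, "dz": 0, "ax": 0, "ay": 0, "az": 0},
  {"dx": 6, "dy": 0, "dz": -1, "ax": 0, "ay": 0, "az": 0},
  {"dx": 9, "dy": 0, "dz": -4, "ax": 0, "ay": 0, "az": 0},
  {"dx": 11, "dy": 0, "dz": -8, "ax": 0, "ay": 0, "az": 0},
  {"dx": 11, "dy": 0, "dz": -12, "ax": 0, "ay": 0, "az": 0},
  {"dx": 11, "dy": 0, "dz": -14, "ax": 0, "ay": 0, "az": 0},
  {"dx": 11, "dy": 0, "dz": -14, "ax": 0, "ay": 0, "az": 0},
])

```text
time: 18.42
tcp_pos: [0.4702, 0.0808, 0.1986]
tool_rot: [[-0.998, -0.062, 0.008], [-0.062, 0.998, 0.0], [-0.008, -0.0, -1.0]]
contact_force: [0.5, 0.0, 0.5]
finger_gap: 0.002
finger_force: 0.0
```

Run:
```python
from h import *
c=eyes.read_camera("scene"); cv2.imwrite("pics/s4.png",c["frame"][100:350].repeat(1,0))
c=eyes.read_camera("top"); W=cloud(c)
m=(W[...,2]>.08)&(W[...,2]<.1); m[:100]=0;m[230:]=0;m[:,:275]=0;m[:,375:]=0
print(cv2.minAreaRect((W[m][:,:2]*1000).astype(np.float32)))
print(readout.sense()["time"])
```

```text
((747.634033203125, 97.85946655273438), (242.78594970703125, 240.72293090820312), 3.3443961143493652)
18.5167
```

View pics/s4.png

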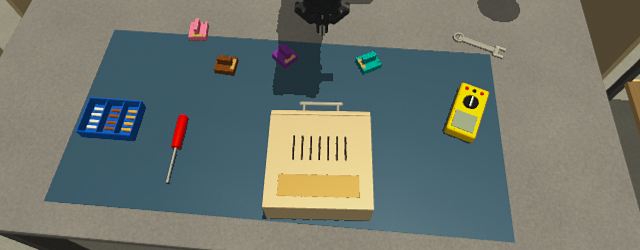

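The drawer now sits flush at (321,112) and did not spring back. The screwdriver at (178,145) and meter at (467,112) have not moved.

```bash
python3 -c "
from plant import job
print(job.job_done())"
```

```text
the job is handed in; nothing more can be done
None
```

The red-finned module is flat on the yellow plate, fin up, and the drawer is pushed home in its catch; the first push stopped short and it sprang back to about 18 mm open, so a second slow push closed it, and I handed the job in at about 18.5 s.

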